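Blind-stamp a mounted print in the hand embossing press

ROBOT

A 6-joint arm with a two-finger parallel gripper is mounted at the origin on the work surface. World frame = base frame: x ahead of the robot, y to its left, z up, the work surface at z = 0. Lengths are in m, angles in rad, forces in N, time in s.
With the tool pointing down it reaches from about 0.3 to 0.875 m from the base axis. Payload 6.4 kg.
Tool frame: the origin (TCP) lies between the finger pads; the fingertips stand 19 mm ahead of it and the grasp point (between the pads) is the TCP (ctrl.tips_ahead is the z of the fingertips in the tool frame, in m); z points along the fingers, y is the line along which they close (so a half turn about z gives the same grasp; the last joint's range is limited). The gripper opens to 85 mm and grips with 20 to 120 N. Pads are 22 mm wide; open, the fingers measure 114 mm over their backs; the gripper's body (76 mm by 85 mm) begins 54 mm behind the grasp point. The pads swing forward as they close: fully open they stand 13 mm farther back than shut.
Start: joints at [-1.392, 0.181, 1.607, -0, 1.354, -0.206], TCP at [0.216, -0.533, 0.25] pointing down, gripper open.
Joint ranges: [-2.99, 2.99], [-0.89, 2.07], [0.3, 2.58], [-1.14, 4.28], [0, 2.63], [-3.12, 3.12]. Speed limits (rad/s): [2.57, 2.57, 3.01, 3.14, 3.14, 3.14].

INTERFACE

Orientations are given as a unit quaternion [w, x, y, z].
In Python, from bench import readout, vision, ctrl gives the robot as it stands.
- The arm moves only by the tool play_rows, never from a script. Its arguments are lists of equal length, an entry for each row: "xyz": the shift along the tool's x, y, z in mm, a list of three; "rot": the turn, a rotation vector about the tool's x, y, z in rad, a list of three; "grip": the opening, from 0 (shut) to 1 (fully open). In form: {"xyz": [[x, y, z], ...], "rot": [[rx, ry, rz], ...], "grip": [grip, ...]}. A call has exactly 10 rows; each row is the pose to reach, as a shift and turn from the pose commanded when the call began, along the tool's axes at that moment; what a row does not reach only later rows make up. A row lasts 1/8 s, in which the tool goes at most 62.5 mm and 10.7 degrees, less where a joint would pass 70% of its speed; a pose out of reach is approached as far as the arm can. A call with a gripper value outside its range is refused whole. The fingers move at their own pace and stop on an object; the grip force is fixed at half the most. Time passes only in rows, so rows that repeat a pose let the fingers close, or fill a call up. It gives the time, the measured TCP pose, the force, the opening and the grip force at its end, in the units of the state.
- readout.get_obs(): the state, without advancing time (a new reading comes with each control period).
- vision.camera(name): name is "scene" or "top" or "wrist"; returns a dict with "color" (400x640x3 uint8, red, green, blue), "depth" (400x640 float32, m along the optical axis (not along the pixel's ray), 0 where there is no reading), "camera_matrix" (3x3 intrinsics, pixels), "extrinsics" (4x4, takes a point from camera to world coordinates); the wrist camera has in their place "hand_eye" (4x4, takes a point from camera to tool coordinates, whose origin is the TCP and whose axes are the flange's). Camera axes: x right, y down, z forward; pixel columns grow to the right and rows downward; lengths in m; the calibration is good to about 2 mm. The wrist camera is an equidistant fisheye: a pixel r from the principal point sees the ray r / f radians off the axis. A picture is of the moment at which its call begins: read the wrist's pose just before it.
- ctrl.hand_in(): hands the job in; it is judged then, once.
The state is a dict: "time_s": time; "q": joint angles; "dq": joint speeds; "joint_efforts": joint torques, N m; "eef_pos": TCP position; "eef_rot": TCP orientation; "wrist_force": force on the tool from outside, world axes, zero at the start; "torque": the same for the moment, N m; "opening": opening from 0.0 (shut) to 1.0 (fully open); "grasp_force": force on a finger pad.
Only numpy, scipy, OpenCV 4.12 (cv2) and the standard library are available. Lean on these libraries where they do the work, as an engineer would, in place of code of your own. Each camera call takes 0.05 s, during which the arm holds its last target. There are 200 camera calls.

TASK

Take the mounted print off its drying rest and slide it, blank margin first, into the embossing press along the side fence until it butts squarely against the back gauge, without pushing the gauge out of its setting. Let go of the print, press the black plunger knob smoothly down until it bottoms on its stop and lean on it there with about 20 N for a second (never slam or overload it), then let it spring fully back up. Draw the print out and lay it, face up, squarely across the two battens of the empty rest, leaving the other things on the table alone.

Things in the scene. Friction and masses are not known exactly. Their poses are not given: they have to be found in the camera images.
- print_mid (a point): Centre (half-way through its thickness) of the mounted print: stiff white foam board 180 x 60 x 5 mm, 60 g, a black charcoal figure on its upper face. x runs along its length to the end with the blank white margin, z up out of the printed face. It starts across the battens of rest_in, margin end away from the robot; grip it across its 60 mm width, near the middle.
- print_nose (a point): Middle of the short edge at the blank-margin end of the print, half-way through its thickness, 90 mm along +x from print_mid; same axes.
- press: Green hand press, bolted down. Origin on the table below the plunger; x points into the throat, y to the side fence, z up. Ram guide 50 mm across, 66 to 118 mm high, at the origin; column behind x = +60 mm; base plate 14 mm high from x = -48 mm; foot 50 mm wide, 30 mm high at x = -148 to -132 mm. The die, when up, leaves 17 mm free above the bed.
- bed_front (a point): Front end of the press's aluminium feed bar, middle of its top, the bed: 40 mm above the table, x = -150 mm from the press origin; axes as the press. The bar is 34 mm wide, narrower than the print, which slides on it with its long edges overhanging, so that fingers fit beside the bar.
- fence (a point): Front end of the guiding face of the steel side fence, at bed height, 45 mm before and 30 mm to the side (+y) of the plunger axis; axes as the press. The face runs straight from here 58 mm into the throat and rises 14 mm above the bed; a flare in front leads outwards 6 mm over 15 mm.
- gauge_face (a point): Middle of the front face of the back gauge, a steel bar in the throat, 2.5 mm above the bed; axes as the press. It is set 13 to 27 mm behind the plunger axis (it varies) in a clamp that slips under about 25 N. With the print home, print_nose meets this point: margin edge on the gauge, long edge on the fence, print parallel to the press.
- knob_top (a point): Top of the plunger's round black palm knob (slightly domed, 44 mm across), on the plunger axis, 165 mm above the table when up.
- plunger (a joint): Travel of the sprung plunger: 0 = up, growing downwards; it bottoms, collar on ram guide, after about 12 mm. The spring takes about 5 N to start and 9 N just before bottoming; then the stop is rigid and only the force rises. A clean mark needs it bottomed with 15 N or more on the knob for half a second; over 30 N on the knob damages the die.
- rest_in: Wooden drying rest on which the print starts, fixed. Origin on the table at its centre. Two battens 14 mm thick, 78 mm long (along y), 36 mm high at x = -64 and +64 mm, joined by a spine 18 mm wide and 10 mm high along x.
- rest_out: The same kind of rest, empty, where the stamped print goes: centred on its battens, long side along the rest's x axis (either way round), its middle then 38.5 mm above the table.
- tape: Roll of yellow masking tape, 90 mm across, 24 mm high, lying flat; not part of the job. Origin at the centre of its underside.
- sponge: Yellow and green sponge, 80 x 50 x 30 mm; not part of the job. Origin at the centre of its underside.
- brush: Flat brush with steel ferrule, 190 mm long, 44 mm wide, 15 mm thick, lying down; not part of the job. Origin at the centre of its underside (near the middle of its length).
- jar: Glass jar of pencils, 72 mm across, 160 mm high with the pencils; not part of the job. Origin at the centre of its underside.
- weight: Steel paperweight, 60 x 60 mm, 37 mm high with its brass knob; not part of the job. Origin at the centre of its underside.
- powder_tin: Closed aluminium tin, 76 mm across, 45 mm high; not part of the job. Origin at the centre of its underside.
- folder: Ivory-coloured bone folder, 150 x 22 x 6 mm; not part of the job. Origin at the centre of its underside.

How it is judged:
On the way, in this order (a step that is already met when the one before it is completed fails the run):
1. the print lies home in the press: margin edge against the gauge and left edge against the fence (within 2.5 mm), square, on the bed, and let go (x of print_nose in the frame of gauge_face between -0.0025 and 0.003 m and y of print_nose in the frame of gauge_face between -0.0025 and 0.0025 m and z of print_nose in the frame of gauge_face between -0.002 and 0.002 m and angle between the x axis of print_mid and the x axis of gauge_face, either way round below 0.04 rad and contact force between the fingers and print below 0.3 N), for 0.2 s.
2. with the print home, the plunger is bottomed on its stop with 15 N or more on the knob for half a second (x of print_nose in the frame of gauge_face between -0.0025 and 0.003 m and y of print_nose in the frame of gauge_face between -0.0025 and 0.0025 m and z of print_nose in the frame of gauge_face between -0.002 and 0.002 m and angle between the x axis of print_mid and the x axis of gauge_face, either way round below 0.04 rad and value of joint plunger above 0.0112 m and contact force between the fingers and plunger above 15 N), for 0.5 s.
3. the plunger has sprung fully back up (value of joint plunger below 0.001 m), for 0.2 s.
At the end, for the whole second after the job is handed in: The print lies still, flat and face up across both battens of the rest that was empty, its middle within 20 mm of the rest's centre lengthwise and crosswise and turned less than 0.2 rad from it; the plunger is up (x of print_mid in the frame of rest_out between -0.02 and 0.02 m and y of print_mid in the frame of rest_out between -0.02 and 0.02 m and z of print_mid in the frame of rest_out between 0.035 and 0.042 m and angle between the x axis of print_mid and the x axis of rest_out, either way round below 0.2 rad and angle between print_mid's own z axis and vertical below 0.1 rad and value of joint plunger below 0.001 m); the robot touches nothing.
It fails at once if more than 30 N on the plunger knob (contact force between anything else and plunger above 30 N).
It fails at once if the back gauge pushed more than 2 mm out of its setting (distance of gauge_face from where it was at the start of the episode above 0.002 m).
It fails at once if the plunger pressed (more than 5 mm) without the print lying home (value of joint plunger above 0.005 m and not (x of print_nose in the frame of gauge_face between -0.0025 and 0.003 m and y of print_nose in the frame of gauge_face between -0.0025 and 0.0025 m and z of print_nose in the frame of gauge_face between -0.002 and 0.002 m and angle between the x axis of print_mid and the x axis of gauge_face, either way round below 0.04 rad)).
It fails at once if a bystander moved more than 20 mm (distance of any of tape, sponge, brush, jar, weight, powder_tin, folder from where it was at the start of the episode above 0.02 m).
It also fails if it takes over 72 s, if anything falls off the work surface, if the arm or the gripper's body presses on something with over 40 N, if the wrist force passes 120 N, or if a joint passes its speed limit or range.

## Working session

There is one attempt and no reset: what is moved stays moved. The work goes in short steps, Python scripts to look and compute and a tool call to move; the robot and the scene stay as the last step left them, time stands still between calls to the robot, and variables do not carry over. Pictures are saved under pics/ and viewed, at most 10 in all, crops included, and the job is handed in when it is done.

Besides the shell and the picture viewer there is one more tool, called after "Emit:" as name(argument=value, ...) on one line, values as JSON. play_rows: Moves the arm, as the interface text tells. Its arguments: {"type":"object","properties":{"xyz":{"type":"array","items":{"type":"array","items":{"type":"number"}}},"rot":{"type":"array","items":{"type":"array","items":{"type":"number"}}},"grip":{"type":"array","items":{"type":"number"}}},"required":["xyz","rot","grip"]}

```bash
mkdir -p pics; ls; cat > h.py <<'E'
import numpy as np,cv2
from bench import readout,vision,ctrl
def save(c,n): cv2.imwrite('pics/'+n,c['color'][:,:,::-1])
def world(c):
    d=c['depth'];K=c['camera_matrix'];v,u=np.mgrid[:d.shape[0],:d.shape[1]]
    P=np.stack([(u-K[0,2])/K[0,0]*d,(v-K[1,2])/K[1,1]*d,d],-1)
    E=c['extrinsics'];return P@E[:3,:3].T+E[:3,3]
E
python3 - <<'E'
from h import *
for n in('top','scene'):
    c=vision.camera(n);save(c,n+'0.png');np.savez(n+'0.npz',**c)
print(readout.get_obs()); print(ctrl.tips_ahead)
E
```

```text
pics
{'time_s': 0.1, 'q': array([-1.39228979e+00,  1.81487801e-01,  1.60791676e+00,  3.32280848e-05,
        1.35382853e+00, -2.06315022e-01]), 'dq': array([-0.00163675, -0.00026059, -0.00411296, -0.0015364 ,  0.00010872,
       -0.00107313]), 'joint_efforts': array([ 3.25671399e-04, -4.45876300e+01, -3.52236986e+01, -2.45658057e-04,
        4.19065604e-03,  9.70827898e-06]), 'eef_pos': array([ 0.21578199, -0.53245919,  0.24945817]), 'eef_rot': array([-8.19914118e-04,  9.81546441e-01,  1.91222152e-01,  2.76241695e-05]), 'wrist_force': array([-1.00741677,  0.77259122,  0.04228326]), 'torque': array([-0.0151808 ,  0.00097783,  0.04078443]), 'grasp_force': 0.0, 'opening': 0.9999980535044486}
0.019
```

View pics/top0.png

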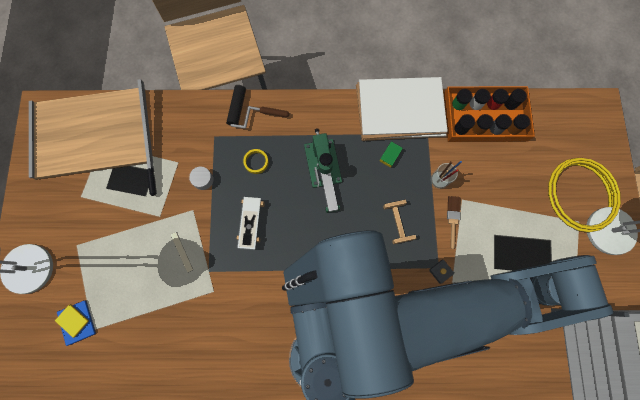

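View pics/scene0.png

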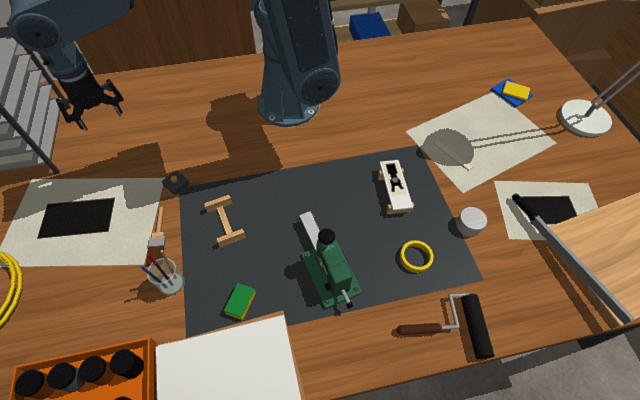

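The top view shows the print at (250,223), the press knob at (325,159) with its bed front at (333,208), and the empty rest at (400,222). The tape is at (256,160), the sponge at (390,154), and the tin at (202,177). Next I'll measure these.

```bash
cat > m.py <<'E'
from h import *
def rect(P,m,name):
    m=cv2.morphologyEx(m.astype(np.uint8),cv2.MORPH_OPEN,np.ones((2,2)))
    p=P[m>0]
    if len(p)<5: print(name,'none');return
    r=cv2.minAreaRect((p[:,:2]*1000).astype(np.float32)); print(name,len(p),'mean',p.mean(0).round(4),'rect',np.round(r[0],1),np.round(r[1],1),round(r[2],2))
for n in('top','scene'):
    c=dict(np.load(n+'0.npz'));P=world(c);z=P[...,2];I=c['color'].astype(int);mn=I.min(-1);mx=I.max(-1)
    v,u=np.mgrid[:400,:640]
    w={'top':dict(print=(230,190,272,258),bed=(312,165,345,215),rest=(380,195,422,248),knob=(310,140,342,175)),
       'scene':dict(print=(370,150,420,220),bed=(290,205,335,250),rest=(195,190,250,255),knob=(312,222,340,250))}[n]
    def box(k): a=w[k];return (u>=a[0])&(u<=a[2])&(v>=a[1])&(v<=a[3])
    print(n)
    rect(P,box('print')&(z>.037)&(z<.05),'print')
    rect(P,box('bed')&(z>.034)&(z<.046)&(mn>110),'bed')
    rect(P,box('rest')&(z>.03)&(z<.045),'rest')
    rect(P,box('knob')&(z>.150)&(z<.175),'knob')
    rect(P,box('knob')&(z>.1)&(z<.125),'guide')
E
python3 m.py
```

```text
top
print 702 mean [0.4483 0.2496 0.047 ] rect [347.1 191.6] [412.  141.9] 29.0
bed 304 mean [ 0.5531 -0.0294  0.0415] rect [409.4 -17.9] [ 64.9 421.9] 85.88
rest 164 mean [ 0.453  -0.2723  0.0354] rect [ 375.6 -132.6] [151.3 451.5] 28.52
knob 132 mean [ 0.6354 -0.0138  0.1623] rect [452.3  12.9] [ 40.8 501.4] 81.53
guide 293 mean [ 0.674  -0.0033  0.1184] rect [477.4  -6.3] [ 69.2 552.5] 89.73
scene
print 946 mean [0.4585 0.2563 0.0405] rect [732.3 118.3] [123.6 868.4] 63.01
bed 336 mean [ 0.5508 -0.0291  0.0492] rect [794.3 -65.5] [ 50.9 607.1] 81.84
rest 255 mean [ 0.465  -0.2664  0.0361] rect [ 730.4 -208.7] [737.   78.4] 11.92
knob 221 mean [ 0.6469 -0.0081  0.1613] rect [815.7 -64.2] [ 40.4 566.8] 71.76
guide 153 mean [ 0.6578 -0.0075  0.1253] rect [835.8 -70.1] [ 55.9 523.9] 70.52
```

```bash
sed -i "s/    m=cv2.morph.*/    m0=m;m=cv2.morphologyEx(m.astype(np.uint8),cv2.MORPH_OPEN,np.ones((3,3)))*m0/; s/p=P\[m>0\]/p=P[m>0]; q=np.median(p,0); p=p[np.linalg.norm(p-q,axis=1)<.13]/; s/astype(np.float32))/astype(np.float32).copy())/" m.py; python3 m.py
```

```text
top
print 536 mean [0.4533 0.255  0.0412] rect [452.4 253.6] [ 60.4 178.5] 84.97
bed 274 mean [ 0.5545 -0.0273  0.0396] rect [558.2 -26.3] [131.2  33.7] 10.99
rest 124 mean [ 0.4622 -0.2634  0.0349] rect [ 455.2 -269.5] [141.3  74.5] 13.23
knob 132 mean [ 0.6392 -0.0106  0.1613] rect [639.9 -10.5] [40.3 41.8] 35.53
guide 279 mean [ 6.794e-01 -6.000e-04  1.167e-01] rect [671.2  -3. ] [111.2  49.2] 8.37
scene
print 916 mean [0.4539 0.2544 0.041 ] rect [449.7 255.5] [ 61.9 183.5] 85.35
bed 328 mean [ 0.5409 -0.03    0.0394] rect [544.9 -27.5] [108.2  33.8] 10.93
rest 246 mean [ 0.4594 -0.2688  0.0351] rect [ 455.7 -268.6] [145.2  77.2] 11.48
knob 220 mean [ 0.6438 -0.0101  0.1618] rect [640.6  -9.5] [39.7 42.5] 77.49
guide 146 mean [ 0.6509 -0.0083  0.1174] rect [648.5  -7.7] [51.3 28.1] 78.87
```

```bash
cat >> h.py <<'E'
from scipy.spatial.transform import Rotation as R
def down(yaw): return R.from_euler('z',yaw,degrees=True)*R.from_euler('x',180,degrees=True)
def go(x,y,z,yaw):
    o=readout.get_obs();q=o['eef_rot'];r=R.from_quat(np.r_[q[1:],q[0]])
    d=r.inv().apply(np.array([x,y,z])-o['eef_pos'])*1000; rv=(r.inv()*down(yaw)).as_rotvec()
    print('shift',d.round(1).tolist(),'rot',rv.round(4).tolist(),'| t',round(o['time_s'],2),'at',o['eef_pos'].round(4),'yaw',round(np.degrees(np.arctan2(*r.as_matrix()[1::-1,0])),2),'F',o['wrist_force'].round(1),'op',round(o['opening'],3))
def press(x,y=0,P0=(.640,-.010),yaw=11.0):
    a=np.radians(yaw);return P0[0]+x*np.cos(a)-y*np.sin(a),P0[1]+x*np.sin(a)+y*np.cos(a)
E
python3 - <<'E'
from h import *
go(.44,-.06,.25,11)
c=vision.camera('wrist');print(c['hand_eye'].round(3),c['camera_matrix'])
E
```

```text
shift [385.2, -353.7, 0.2] rot [-0.0016, -0.0002, 0.1928] | t 0.1 at [ 0.2158 -0.5325  0.2495] yaw 22.05 F [-1.   0.8  0. ] op 1.0
[[-0.001 -0.95  -0.311  0.081]
 [ 1.    -0.001 -0.001 -0.001]
 [ 0.001 -0.311  0.95  -0.123]
 [ 0.     0.     0.     1.   ]] [[309.70691629   0.         316.27216628]
 [  0.         309.70691629 201.42458149]
 [  0.           0.           1.        ]]
```

```bash
python3 - <<'E'
from h import *
print(press(-.125)); go(*press(-.125),.2,191)
E
```

```text
(np.float64(0.517296602069042), np.float64(-0.0338511244220681))
shift [466.7, -349.0, 50.2] rot [0.0002, -0.0019, -2.9488] | t 0.15 at [ 0.2158 -0.5326  0.2496] yaw 22.05 F [0.3 0.5 0.4] op 1.003
```

Emit:
play_rows(xyz=[[50, -37, 0], [100, -74, 0], [148, -111, 0], [196, -148, 0], [244, -184, 0], [292, -220, 0], [340, -256, 0], [386, -290, 0], [428, -321, 0], [466, -349, 0]], rot=[[0, 0, -0.18], [0, 0, -0.36], [0, 0, -0.54], [0, 0, -0.72], [0, 0, -0.9], [0, 0, -1.08], [0, 0, -1.26], [0, 0, -1.44], [0, 0, -1.62], [0, 0, -1.8]], grip=[1, 1, 1, 1, 1, 1, 1, 1, 1, 1])

```text
time_s: 1.4
eef_pos: [0.5174, -0.0326, 0.2502]
eef_rot: [-0.0, 0.457, 0.889, 0.0]
wrist_force: [0.3, 0.2, -0.1]
opening: 0.996
grasp_force: 0.0
```

```bash
python3 - <<'E'
from h import *
go(*press(-.125),.2,191);go(*press(-.125),.11,191)
E
```

```text
shift [-1.0, -0.8, 50.2] rot [0.0, -0.0001, -1.1421] | t 1.4 at [ 0.5174 -0.0326  0.2502] yaw 125.56 F [ 0.3  0.2 -0.1] op 0.996
shift [-1.0, -0.8, 140.2] rot [0.0, -0.0001, -1.1421] | t 1.4 at [ 0.5174 -0.0326  0.2502] yaw 125.56 F [ 0.3  0.2 -0.1] op 0.996
```

Emit:
play_rows(xyz=[[0, 0, 20], [0, 0, 40], [0, 0, 60], [0, 0, 80], [0, 0, 100], [0, 0, 120], [0, 0, 140], [0, 0, 140], [0, 0, 140], [0, 0, 140]], rot=[[-0.036, -0.055, -0.16], [-0.071, -0.11, -0.32], [-0.107, -0.166, -0.48], [-0.142, -0.221, -0.64], [-0.178, -0.277, -0.8], [-0.213, -0.332, -0.96], [-0.249, -0.387, -1.123], [-0.249, -0.387, -1.123], [-0.249, -0.387, -1.123], [-0.249, -0.387, -1.123]], grip=[1, 1, 1, 1, 1, 1, 1, 1, 1, 1])

```text
time_s: 2.65
eef_pos: [0.5171, -0.0347, 0.1107]
eef_rot: [0.215, -0.09, 0.972, 0.02]
wrist_force: [0.3, -0.1, 0.7]
opening: 1.004
grasp_force: 0.0
```

```bash
cat >> h.py <<'E'
def wrist():
    o=readout.get_obs();c=vision.camera('wrist');q=o['eef_rot'];r=R.from_quat(np.r_[q[1:],q[0]]).as_matrix()
    T=np.eye(4);T[:3,:3]=r;T[:3,3]=o['eef_pos'];E=T@c['hand_eye'];K=c['camera_matrix'];d=c['depth']
    v,u=np.mgrid[:400,:640];a=(u-K[0,2])/K[0,0];b=(v-K[1,2])/K[0,0];th=np.hypot(a,b)+1e-9;t=np.tan(th)/th
    P=np.stack([a*t*d,b*t*d,d],-1);W=P@E[:3,:3].T+E[:3,3];W[d==0]=np.nan;return c,W
def inpress(W,P0=(.640,-.010),yaw=11.0):
    a=np.radians(yaw);D=W-np.array([*P0,0]);return np.stack([D[...,0]*np.cos(a)+D[...,1]*np.sin(a),-D[...,0]*np.sin(a)+D[...,1]*np.cos(a),D[...,2]],-1)
E
python3 - <<'E'
from h import *
c,W=wrist();save(c,'w1.png');np.savez('w1.npz',W=W,color=c['color'])
go(.452,.2545,.1,175)
E
```

```text
shift [14.5, 296.2, 5.2] rot [0.0593, 0.4337, 0.2678] | t 2.7 at [ 0.5172 -0.0346  0.1108] yaw -169.4 F [ 0.3  0.  -0.9] op 0.997
```

View pics/w1.png

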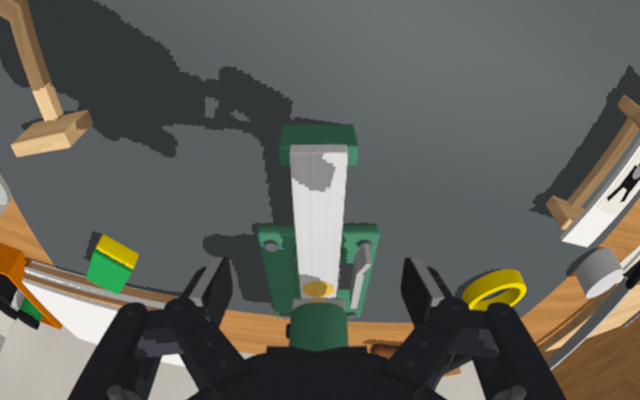

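The feed bar runs from (320,150) to (318,290). The fence is at (360,275), the guide at (318,325), and the yellow-ish die at (318,288). Next I'll read the profile into the throat and refine the bed axis and fence.

```bash
python3 - <<'E'
from h import *
f=np.load('w1.npz');W=f['W'];I=f['color'];Q=inpress(W)*1000
for u in(306,318,330):
    print(u,[(v,*Q[v,u].round(0).astype(int),*I[v,u]) for v in range(268,312,3) if np.isfinite(Q[v,u,0])])
m=(Q[...,2]>36)&(Q[...,2]<45)&(Q[...,0]>-148)&(Q[...,0]<-60)&(abs(Q[...,1])<25)
for x in range(-140,-40,20):
    s=m&(abs(Q[...,0]-x)<5); print('bed',x,Q[s][:,1].min().round(1),Q[s][:,1].max().round(1),np.median(Q[s][:,2]).round(1)) if s.any() else 0
print('front',np.percentile(Q[(Q[...,2]>36)&(Q[...,2]<45)&(abs(Q[...,1])<14)&(Q[...,0]<-100)&(Q[...,0]>-170)][:,0],[0,1,5]))
s=(Q[...,2]>51)&(Q[...,2]<57)&(Q[...,0]>-70)&(Q[...,0]<10)&(Q[...,1]>15)&(Q[...,1]<55)
p=Q[s];print('fence',len(p))
for x in range(-62,10,6):
    t=p[abs(p[:,0]-x)<3]
    if len(t):print(x,t[:,1].min().round(1),t[:,1].max().round(1))
E
```

```text
306 [(268, np.int64(-32), np.int64(-9), np.int64(38), np.uint8(217), np.uint8(216), np.uint8(215)), (271, np.int64(-28), np.int64(-10), np.int64(39), np.uint8(217), np.uint8(215), np.uint8(215)), (274, np.int64(-23), np.int64(-10), np.int64(39), np.uint8(180), np.uint8(178), np.uint8(177)), (277, np.int64(-19), np.int64(-10), np.int64(39), np.uint8(139), np.uint8(137), np.uint8(136)), (280, np.int64(-15), np.int64(-10), np.int64(39), np.uint8(139), np.uint8(137), np.uint8(137)), (283, np.int64(-9), np.int64(-10), np.int64(39), np.uint8(141), np.uint8(125), np.uint8(107)), (286, np.int64(-5), np.int64(-10), np.int64(40), np.uint8(148), np.uint8(117), np.uint8(48)), (289, np.int64(1), np.int64(-11), np.int64(39), np.uint8(148), np.uint8(118), np.uint8(49)), (292, np.int64(5), np.int64(-11), np.int64(40), np.uint8(148), np.uint8(117), np.uint8(49)), (295, np.int64(12), np.int64(-11), np.int64(39), np.uint8(143), np.uint8(134), np.uint8(124)), (298, np.int64(19), np.int64(-11), np.int64(39), np.uint8(121), np.uint8(120), np.uint8(120)), (301, np.int64(18), np.int64(-11), np.int64(43), np
[... 2766 characters left out ...]
8), np.int64(12), np.int64(43), np.uint8(110), np.uint8(109), np.uint8(109)), (304, np.int64(-20), np.int64(10), np.int64(67), np.uint8(52), np.uint8(78), np.uint8(63)), (307, np.int64(-22), np.int64(10), np.int64(70), np.uint8(47), np.uint8(82), np.uint8(63)), (310, np.int64(-22), np.int64(10), np.int64(73), np.uint8(44), np.uint8(81), np.uint8(61))]
bed -140 -15.7 18.1 38.9
bed -120 -15.8 18.3 38.8
bed -100 -16.2 18.4 38.9
bed -80 -15.9 17.7 38.8
bed -60 -16.1 17.8 38.9
front [-149.37263556 -148.67185928 -147.94575885]
fence 321
-62 37.6 37.6
-56 35.3 41.2
-50 32.1 38.4
-44 30.7 36.8
-38 30.6 36.4
-32 30.7 36.7
-26 30.8 36.6
-20 31.1 36.6
-14 30.1 37.1
-8 30.3 36.1
-2 30.9 36.3
4 30.4 36.4
```

The gauge face is at about +18.5 mm in my press frame. The bed centre and fence are shifted about +0.9 mm in y, and the yaw of 11.0° holds. Now over to the print.

```bash
sed -i 's/P0=(.640,-.010)/P0=(.6398,-.0091)/g' h.py; python3 - <<'E'
from h import *
go(.434,.256,.12,175)
E
```

```text
shift [21.8, 301.0, -20.3] rot [0.0593, 0.4337, 0.2678] | t 2.7 at [ 0.5172 -0.0346  0.1108] yaw -169.4 F [ 0.3  0.  -0.9] op 0.997
```

Emit:
play_rows(xyz=[[3, 40, -5], [6, 80, -8], [9, 122, -11], [12, 165, -14], [15, 208, -17], [18, 250, -20], [22, 285, -20], [22, 301, -20], [22, 301, -20], [22, 301, -20]], rot=[[0.01, 0.07, 0.045], [0.02, 0.145, 0.09], [0.03, 0.217, 0.134], [0.04, 0.29, 0.18], [0.05, 0.36, 0.22], [0.059, 0.434, 0.268], [0.059, 0.434, 0.268], [0.059, 0.434, 0.268], [0.059, 0.434, 0.268], [0.059, 0.434, 0.268]], grip=[1, 1, 1, 1, 1, 1, 1, 1, 1, 1])

```text
time_s: 3.95
eef_pos: [0.4338, 0.2553, 0.1193]
eef_rot: [-0.0, 0.044, 0.999, 0.0]
wrist_force: [0.4, 1.0, 0.5]
opening: 1.001
grasp_force: 0.0
```

```bash
python3 - <<'E'
from h import *
c,W=wrist();z=W[...,2];m=(abs(z-.040)<.005)&(np.hypot(W[...,0]-.45,W[...,1]-.255)<.13)
m=cv2.morphologyEx(m.astype(np.uint8),cv2.MORPH_OPEN,np.ones((3,3)))>0
n,l,s,_=cv2.connectedComponentsWithStats(m.astype(np.uint8));k=1+s[1:,4].argmax();p=W[l==k];p=p[np.isfinite(p).all(1)]
r=cv2.minAreaRect(np.ascontiguousarray(p[:,:2]*1000,dtype=np.float32));print(len(p),p.mean(0),r)
(cx,cy),(w,h),a=r
ang=a+90 if h>w else a
ang=(ang+90)%180-90;print('yaw',ang)
x,y=cx/1000-.018*np.cos(np.radians(ang)),cy/1000-.018*np.sin(np.radians(ang))
go(x,y,.041,ang+180)
E
```

```text
18285 [0.43791293 0.25711413 0.04012054] ((451.6788330078125, 255.83859252929688), (61.12822723388672, 180.47427368164062), 85.2172622680664)
yaw -4.782737731933594
shift [0.2, 2.2, 78.3] rot [0.0003, -0.0006, -0.0047] | t 4.0 at [0.4338 0.2551 0.1193] yaw 174.95 F [-0.6 -0.   0.9] op 1.004
```

Emit:
play_rows(xyz=[[0, 2, 20], [0, 2, 40], [0, 2, 58], [0, 2, 72], [0, 2, 78], [0, 2, 78], [0, 2, 78], [0, 2, 78], [0, 2, 78], [0, 2, 78]], rot=[[0, 0, -0.005], [0, 0, -0.005], [0, 0, -0.005], [0, 0, -0.005], [0, 0, -0.005], [0, 0, -0.005], [0, 0, -0.005], [0, 0, -0.005], [0, 0, -0.005], [0, 0, -0.005]], grip=[1, 1, 1, 1, 1, 0.6, 0.6, 0.6, 0.6, 0.6])

```text
time_s: 5.25
eef_pos: [0.4344, 0.2584, 0.0421]
eef_rot: [0.0, 0.041, 0.999, 0.001]
wrist_force: [-0.2, -0.8, 6.8]
opening: 0.681
grasp_force: 64.6
```

```bash
python3 - <<'E'
from h import *
go(*press(-.19),.12,191)
E
```

```text
shift [-43.8, -301.1, -78.2] rot [0.001, 0.001, -0.2738] | t 5.25 at [0.4344 0.2584 0.0421] yaw 175.31 F [-0.2 -0.8  6.8] op 0.681
```

Emit:
play_rows(xyz=[[0, 0, -15], [0, 0, -45], [-3, -20, -75], [-8, -60, -78], [-16, -110, -78], [-23, -160, -78], [-31, -210, -78], [-38, -260, -78], [-43, -290, -78], [-44, -301, -78]], rot=[[0, 0, 0], [0, 0, 0], [0, 0, -0.02], [0, 0, -0.06], [0, 0, -0.1], [0, 0, -0.15], [0, 0, -0.2], [0, 0, -0.24], [0, 0, -0.274], [0, 0, -0.274]], grip=[0.6, 0.6, 0.6, 0.6, 0.6, 0.6, 0.6, 0.6, 0.6, 0.6])

```text
time_s: 6.5
eef_pos: [0.453, -0.0471, 0.1197]
eef_rot: [-0.0, -0.095, 0.996, 0.0]
wrist_force: [-0.5, -0.1, -1.4]
opening: 0.68
grasp_force: 64.5
```

```bash
python3 - <<'E'
from h import *
o=readout.get_obs()
c,W=wrist();save(c,'w2.png')
np.savez('w2.npz',W=W,color=c['color'])
go(*press(-.19),.048,191)
Q=inpress(W)*1000;z0=o['eef_pos'][2]*1000
m=(abs(Q[...,2]-z0+2)<7)&(Q[...,0]<-20)&(Q[...,0]>-320)&(abs(Q[...,1])<45)
m=cv2.morphologyEx(m.astype(np.uint8),cv2.MORPH_OPEN,np.ones((3,3)))>0
n,l,s,_=cv2.connectedComponentsWithStats(m.astype(np.uint8));k=1+s[1:,4].argmax();p=Q[l==k];p=p[np.isfinite(p).all(1)]
print(len(p),p.mean(0),cv2.minAreaRect(np.ascontiguousarray(p[:,:2],dtype=np.float32)))
A=np.c_[p[:,:2],np.ones(len(p))];print('plane',np.linalg.lstsq(A,p[:,2],rcond=None)[0])
E
```

```text
shift [-0.7, 1.8, 71.6] rot [0.0, -0.0002, -0.0023] | t 6.55 at [ 0.453  -0.0473  0.1196] yaw -169.13 F [ 0.4 -0.6 -2.2] op 0.679
30354 [-213.10489496   -0.66346139  117.8364655 ] ((-202.37677001953125, -1.2651290893554688), (122.28437042236328, 85.3815689086914), 1.3583037853240967)
plane [4.64430154e-04 6.25742079e-04 1.17935853e+02]
```

View pics/w2.png

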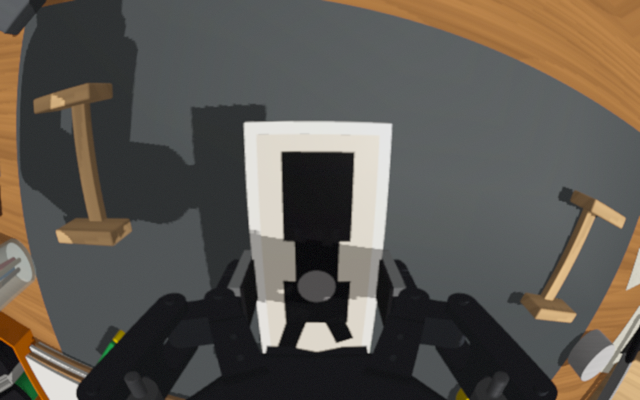

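The print is held flat, with its rear edge at row 123 and its sides at columns 244–392. I'll measure its offset and heading in the hand.

```bash
cat > inhand.py <<'E'
from h import *
def hand(W,z0,dz=-2,exclude=0):
    """print relative to press frame from visible rear part: rear x, centre y, heading (rad)"""
    Q=inpress(W)*1000
    m=(abs(Q[...,2]-z0-dz)<5);v,u=np.mgrid[:400,:640];m&=(v>100)&(v<245)&(u>200)&(u<440)
    m=cv2.morphologyEx(m.astype(np.uint8),cv2.MORPH_OPEN,np.ones((3,3)))>0
    xs,lo,hi,rear=[],[],[],[]
    for r in range(135,245,5):
        s=m[r]&np.isfinite(Q[r,:,0])
        if s.sum()>50: q=Q[r][s]; xs.append(q[:,0].mean());lo.append(q[:,1].min());hi.append(q[:,1].max())
    for c in range(255,385,5):
        s=m[:,c]&np.isfinite(Q[:,c,0])
        if s.any(): q=Q[:,c][s];i=q[:,0].argmin();rear.append(q[i,:2])
    rear=np.array(rear);xs=np.array(xs);mid=(np.array(lo)+hi)/2
    f=np.polyfit(xs,mid,1);g=np.polyfit(rear[:,1],rear[:,0],1)
    rx=np.polyval(g,np.polyval(f,np.median(rear[:,0])))
    print('width',np.median(np.array(hi)-lo).round(1),'heading sides',f[0].round(4),'rear',-g[0].round(4),'rear x',rx.round(1),'y at nose',np.polyval(f,rx+180).round(1),'y rear',np.polyval(f,rx).round(1),'nose x',(rx+180).round(1))
E
python3 - <<'E'
from inhand import *
W=np.load('w2.npz')['W'];hand(W,119.6)
o=readout.get_obs();print(inpress(o['eef_pos'])*1000)
E
```

```text
width 59.5 heading sides -0.0075 rear -0.0076 rear x -262.4 y at nose -1.5 y rear -0.2 nose x -82.4
[-190.64532557   -1.83921051  119.61442563]
```

Emit:
play_rows(xyz=[[0, 0.5, 20], [0, 0.5, 45], [0, 0.5, 62], [0, 0.5, 70], [0, 0.5, 72], [-5, 0.5, 72], [-20, 0.5, 72], [-35, 0.5, 72], [-44, 0.5, 72], [-44, 0.5, 72]], rot=[[0, 0, -0.008], [0, 0, -0.008], [0, 0, -0.008], [0, 0, -0.008], [0, 0, -0.008], [0, 0, -0.008], [0, 0, -0.008], [0, 0, -0.008], [0, 0, -0.008], [0, 0, -0.008]], grip=[0.6, 0.6, 0.6, 0.6, 0.6, 0.6, 0.6, 0.6, 0.6, 0.6])

```text
time_s: 7.8
eef_pos: [0.4977, -0.0371, 0.0474]
eef_rot: [0.001, -0.1, 0.995, -0.0]
wrist_force: [2.5, -3.8, -1.0]
opening: 0.68
grasp_force: 64.6
```

```bash
python3 - <<'E'
from inhand import *
o=readout.get_obs();c,W=wrist();hand(W,o['eef_pos'][2]*1000);print(inpress(o['eef_pos'])*1000,o['wrist_force'])
go(*press(-.19),.048,191)
save(c,'w3.png')
E
```

```text
width 59.5 heading sides -0.0038 rear -0.0034 rear x -216.6 y at nose -0.0 y rear 0.6 nose x -36.6
[-144.82093789   -0.39881077   47.42960039] [ 2.53073934 -3.83125582 -0.99959704]
shift [44.8, 0.7, -0.7] rot [-0.0006, 0.0016, 0.0074] | t 7.85 at [ 0.4973 -0.0372  0.0474] yaw -168.57 F [ 3.4 -4.5 -0.8] op 0.677
```

View pics/w3.png

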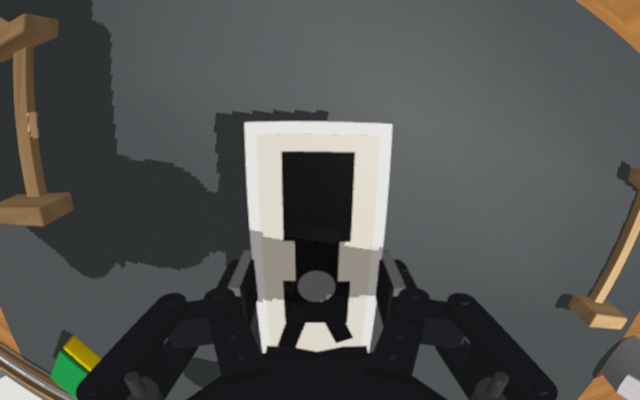

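Nose 0.0 and −5 N in y show it is just rubbing the fence. I'll ease 0.5 mm off and slide deeper.

Emit:
play_rows(xyz=[[0, -0.5, 0], [-5, -0.5, 0], [-12, -0.5, 0], [-20, -0.5, 0], [-28, -0.5, 0], [-36, -0.5, 0], [-43, -0.5, 0], [-47, -0.5, 0.5], [-49, -0.5, 1.0], [-49, -0.5, 1.0]], rot=[[0, 0, 0], [0, 0, 0], [0, 0, 0], [0, 0, 0], [0, 0, 0], [0, 0, 0], [0, 0, 0], [0, 0, 0], [0, 0, 0], [0, 0, 0]], grip=[0.6, 0.6, 0.6, 0.6, 0.6, 0.6, 0.6, 0.6, 0.6, 0.6])

```text
time_s: 9.1
eef_pos: [0.5427, -0.0285, 0.0462]
eef_rot: [-0.002, -0.1, 0.995, -0.0]
wrist_force: [-3.9, -8.3, 5.7]
opening: 0.677
grasp_force: 65.2
```

```bash
python3 - <<'E'
from inhand import *
o=readout.get_obs();c,W=wrist();hand(W,o['eef_pos'][2]*1000);print(inpress(o['eef_pos'])*1000,R.from_euler('z',-11,degrees=True).apply(o['wrist_force']))
go(*press(-.19),.048,191)
E
```

```text
width 59.6 heading sides -0.0029 rear -0.0055 rear x -170.9 y at nose -0.0 y rear 0.5 nose x 9.1
[-98.99246708  -0.54784216  46.16974455] [-5.41420394 -7.41565701  5.6580042 ]
shift [91.0, 1.3, -1.5] rot [-0.0001, -0.0037, 0.0077] | t 9.15 at [ 0.5427 -0.0285  0.0462] yaw -168.56 F [-4.6 -7.6  5.7] op 0.682
```

Emit:
play_rows(xyz=[[0, -1.2, -0.5], [0, -1.2, -0.5], [-1, -1.2, -0.5], [-2, -1.2, -0.5], [-3, -1.2, -0.5], [-4, -1.2, -0.5], [-5, -1.2, -0.5], [-5.5, -1.2, -0.5], [-6, -1.2, -0.5], [-6, -1.2, -0.5]], rot=[[0, 0, 0], [0, 0, 0], [0, 0, 0], [0, 0, 0], [0, 0, 0], [0, 0, 0], [0, 0, 0], [0, 0, 0], [0, 0, 0], [0, 0, 0]], grip=[0.6, 0.6, 0.6, 0.6, 0.6, 0.6, 0.6, 0.6, 0.6, 0.6])

```text
time_s: 10.4
eef_pos: [0.5501, -0.0273, 0.0464]
eef_rot: [-0.0, -0.1, 0.995, 0.0]
wrist_force: [-0.2, -3.9, -1.6]
opening: 0.681
grasp_force: 64.6
```

```bash
cat > st.py <<'E'
from inhand import *
o=readout.get_obs();c,W=wrist();hand(W,o['eef_pos'][2]*1000);print(o['time_s'],inpress(o['eef_pos'])*1000,'Fpress',R.from_euler('z',-11,degrees=True).apply(o['wrist_force']))
E
python3 st.py
```

```text
width 59.6 heading sides -0.0069 rear -0.0032 rear x -163.3 y at nose -0.9 y rear 0.3 nose x 16.7
10.4 [-91.49711061  -0.76596656  46.44303067] Fpress [-0.97350863 -3.80967603 -1.56186962]
```

Emit:
play_rows(xyz=[[-0.2, 0, 0], [-0.4, 0, 0], [-0.6, 0, 0], [-0.8, 0, 0], [-1.0, 0, 0], [-1.2, 0, 0], [-1.4, 0, 0], [-1.6, 0, 0], [-1.6, 0, 0], [-1.6, 0, 0]], rot=[[0, 0, 0], [0, 0, 0], [0, 0, 0], [0, 0, 0], [0, 0, 0], [0, 0, 0], [0, 0, 0], [0, 0, 0], [0, 0, 0], [0, 0, 0]], grip=[0.6, 0.6, 0.6, 0.6, 0.6, 0.6, 0.6, 0.6, 0.6, 0.6])

```text
time_s: 11.7
eef_pos: [0.5516, -0.027, 0.0464]
eef_rot: [-0.0, -0.1, 0.995, 0.0]
wrist_force: [-1.3, -4.7, -0.5]
opening: 0.679
grasp_force: 64.6
```

```bash
python3 st.py
```

```text
width 59.5 heading sides -0.0003 rear -0.0033 rear x -161.8 y at nose -0.0 y rear 0.0 nose x 18.2
11.7 [-89.99482821  -0.78871405  46.4407469 ] Fpress [-2.19056251 -4.36150983 -0.52132958]
```

Emit:
play_rows(xyz=[[-0.2, 0, 0], [-0.4, 0, 0], [-0.6, 0, 0], [-0.8, 0, 0], [-1.0, 0, 0], [-1.2, 0, 0], [-1.4, 0, 0], [-1.4, 0, 0], [-1.4, 0, 0], [-1.4, 0, 0]], rot=[[0, 0, 0], [0, 0, 0], [0, 0, 0], [0, 0, 0], [0, 0, 0], [0, 0, 0], [0, 0, 0], [0, 0, 0], [0, 0, 0], [0, 0, 0]], grip=[0.6, 0.6, 0.6, 0.6, 0.6, 0.6, 0.6, 0.6, 0.6, 0.6])

```text
time_s: 13.0
eef_pos: [0.5517, -0.0269, 0.0462]
eef_rot: [-0.002, -0.1, 0.995, 0.0]
wrist_force: [-6.7, -6.2, 2.8]
opening: 0.683
grasp_force: 64.9
```

```bash
python3 st.py
```

```text
width 59.6 heading sides -0.0031 rear -0.0051 rear x -161.8 y at nose -0.3 y rear 0.3 nose x 18.2
13.0 [-89.88563247  -0.70220956  46.20683599] Fpress [-7.79047916 -4.81712734  2.79495592]
```

The nose is stalled on the gauge at −7.8 N. I'll unload the springback and let go.

Emit:
play_rows(xyz=[[0.5, -0.4, 0], [0.9, -0.8, 0], [0.9, -0.8, 0], [0.9, -0.8, 0], [0.9, -0.8, 0], [0.9, -0.8, 0], [0.9, -0.8, 0], [0.9, -0.8, 0], [0.9, -0.8, 0], [0.9, -0.8, 0]], rot=[[0, 0, 0], [0, 0, 0], [0, 0, 0], [0, 0, 0], [0, 0, 0], [0, 0, 0], [0, 0, 0], [0, 0, 0], [0, 0, 0], [0, 0, 0]], grip=[0.6, 0.6, 0.6, 0.75, 0.8, 0.9, 1, 1, 1, 1])

```text
time_s: 14.3
eef_pos: [0.5523, -0.0277, 0.0464]
eef_rot: [-0.0, -0.1, 0.995, 0.0]
wrist_force: [-0.8, 0.6, 0.2]
opening: 1.002
grasp_force: 0.0
```

```bash
python3 st.py; python3 -c "
from h import *
go(*press(-.15),.2,191)"
```

```text
width 59.6 heading sides 0.0015 rear -0.0096 rear x -161.9 y at nose 0.2 y rear -0.1 nose x 18.1
14.3 [-89.4672762   -1.5948258   46.43311048] Fpress [-0.69032532  0.75102001  0.20852238]
shift [60.6, 2.2, -153.5] rot [0.0008, -0.0007, 0.0079] | t 14.35 at [ 0.5523 -0.0277  0.0464] yaw -168.55 F [-0.2  0.1 -0.1] op 1.002
```

Emit:
play_rows(xyz=[[0, 0, -20], [0, 0, -55], [0, 0, -100], [0, 0, -145], [0, 0, -168], [-30, 1, -168], [-60, 1, -168], [-85, 1, -168], [-90, 1, -168], [-90, 1, -168]], rot=[[0, 0, 0], [0, 0, 0], [0, 0, 0], [0, 0, 0], [0, 0, 0.01], [0, 0, 0.01], [0, 0, 0.01], [0, 0, 0.01], [0, 0, 0.01], [0, 0, 0.01]], grip=[1, 1, 1, 1, 1, 0.5, 0, 0, 0, 0])

```text
time_s: 15.6
eef_pos: [0.64, -0.0089, 0.2139]
eef_rot: [-0.001, -0.095, 0.995, 0.0]
wrist_force: [0.2, -0.3, -0.1]
opening: 0.002
grasp_force: 0.0
```

```bash
python3 - <<'E'
from h import *
o=readout.get_obs();print(inpress(o['eef_pos'])*1000); go(*press(0),.186,191)
c=vision.camera('scene');save(dict(color=cv2.resize(c['color'][120:320,200:440],(720,600))),'s2.png')
E
```

```text
[1.87694825e-01 1.34674443e-01 2.13944683e+02]
shift [0.1, -0.2, 27.9] rot [0.001, -0.0018, -0.0018] | t 15.6 at [ 0.64   -0.0089  0.2139] yaw -169.1 F [ 0.2 -0.3 -0.1] op 0.002
```

View pics/s2.png

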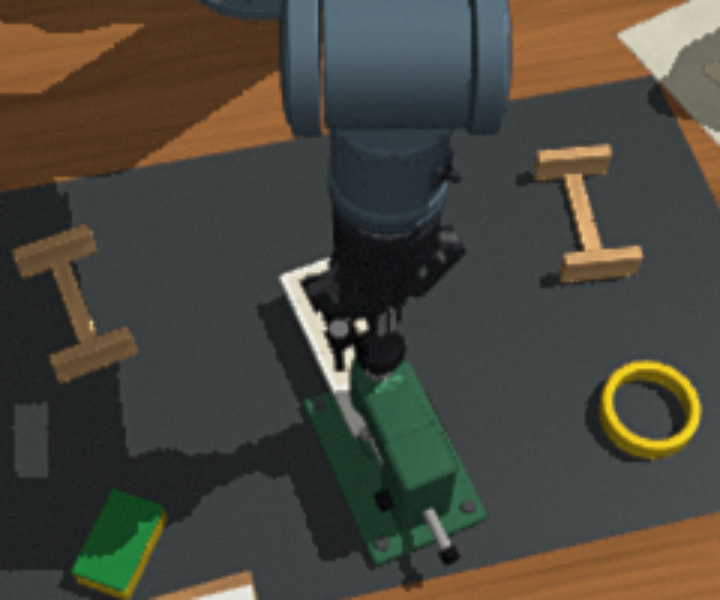

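The print sits along the fence and the closed fingers are above the knob at (380,345). Pressing gently.

Emit:
play_rows(xyz=[[0, 0, 12], [0, 0, 22], [0, 0, 27], [0, 0, 29], [0, 0, 31], [0, 0, 33], [0, 0, 35], [0, 0, 37], [0, 0, 38], [0, 0, 38]], rot=[[0, 0, 0], [0, 0, 0], [0, 0, 0], [0, 0, 0], [0, 0, 0], [0, 0, 0], [0, 0, 0], [0, 0, 0], [0, 0, 0], [0, 0, 0]], grip=[0, 0, 0, 0, 0, 0, 0, 0, 0, 0])

```text
time_s: 16.9
eef_pos: [0.6406, -0.009, 0.1778]
eef_rot: [-0.0, -0.095, 0.995, 0.0]
wrist_force: [-4.3, 0.3, 6.7]
opening: -0.004
grasp_force: 3.3
```

Emit:
play_rows(xyz=[[0, 0, 1], [0, 0, 2], [0, 0, 3], [0, 0, 4], [0, 0, 5], [0, 0, 5.5], [0, 0, 6], [0, 0, 6.5], [0, 0, 7], [0, 0, 7]], rot=[[0, 0, 0], [0, 0, 0], [0, 0, 0], [0, 0, 0], [0, 0, 0], [0, 0, 0], [0, 0, 0], [0, 0, 0], [0, 0, 0], [0, 0, 0]], grip=[0, 0, 0, 0, 0, 0, 0, 0, 0, 0])

```text
time_s: 18.15
eef_pos: [0.6406, -0.009, 0.1716]
eef_rot: [0.0, -0.095, 0.995, 0.0]
wrist_force: [-6.2, 0.2, 11.0]
opening: -0.0
grasp_force: 5.5
```

Emit:
play_rows(xyz=[[0, 0, 0.2], [0, 0, 0.4], [0, 0, 0.6], [0, 0, 0.8], [0, 0, 1.0], [0, 0, 1.2], [0, 0, 1.4], [0, 0, 1.4], [0, 0, 1.4], [0, 0, 1.4]], rot=[[0, 0, 0], [0, 0, 0], [0, 0, 0], [0, 0, 0], [0, 0, 0], [0, 0, 0], [0, 0, 0], [0, 0, 0], [0, 0, 0], [0, 0, 0]], grip=[0, 0, 0, 0, 0, 0, 0, 0, 0, 0])

```text
time_s: 19.4
eef_pos: [0.6407, -0.009, 0.1715]
eef_rot: [0.0, -0.095, 0.995, -0.0]
wrist_force: [-10.0, 0.8, 17.2]
opening: 0.004
grasp_force: 8.9
```

Emit:
play_rows(xyz=[[0, 0, 0.3], [0, 0, 0.5], [0, 0, 0.5], [0, 0, 0.5], [0, 0, 0.5], [0, 0, 0.5], [0, 0, 0.5], [0, 0, 0.5], [0, 0, 0.5], [0, 0, 0.5]], rot=[[0, 0, 0], [0, 0, 0], [0, 0, 0], [0, 0, 0], [0, 0, 0], [0, 0, 0], [0, 0, 0], [0, 0, 0], [0, 0, 0], [0, 0, 0]], grip=[0, 0, 0, 0, 0, 0, 0, 0, 0, 0])

```text
time_s: 20.65
eef_pos: [0.6407, -0.009, 0.1715]
eef_rot: [0.0, -0.095, 0.995, -0.0]
wrist_force: [-10.6, 0.5, 20.1]
opening: 0.0
grasp_force: 10.2
```

Emit:
play_rows(xyz=[[0, 0, -2], [0, 0, -4], [0, 0, -6], [0, 0, -8], [0, 0, -11], [0, 0, -14], [0, 0, -18], [0, 0, -26], [0, 0, -38], [0, 0, -46]], rot=[[0, 0, 0], [0, 0, 0], [0, 0, 0], [0, 0, 0], [0, 0, 0], [0, 0, 0], [0, 0, 0], [0, 0, 0], [0, 0, 0], [0, 0, 0]], grip=[0, 0, 0, 0, 0, 0, 0, 0, 0, 0])

```text
time_s: 21.9
eef_pos: [0.6409, -0.009, 0.2147]
eef_rot: [0.0, -0.095, 0.995, 0.0]
wrist_force: [-1.2, -0.0, 0.9]
opening: 0.003
grasp_force: 0.0
```

```bash
python3 - <<'E'
from h import *
go(*press(-.09,-.0015),.21,191.4)
E
```

```text
shift [91.1, -1.5, 4.7] rot [0.0003, 0.0005, -0.009] | t 21.9 at [ 0.6409 -0.009   0.2147] yaw -169.11 F [-1.2 -0.   0.9] op 0.003
```

Emit:
play_rows(xyz=[[30, -1, 0], [65, -1, 0], [88, -1, 0], [91, -1, 10], [91, -1, 50], [91, -1, 90], [91, -1, 115], [91, -1, 120], [91, -1, 120], [91, -1, 120]], rot=[[0, 0, 0], [0, 0, 0], [0, 0, 0], [0, 0, 0], [0, 0, 0], [0, 0, 0], [0, 0, 0], [0, 0, 0], [0, 0, 0], [0, 0, 0]], grip=[0.3, 0.6, 1, 1, 1, 1, 1, 1, 1, 1])

```text
time_s: 23.15
eef_pos: [0.5524, -0.0273, 0.0949]
eef_rot: [0.001, -0.095, 0.995, -0.0]
wrist_force: [-0.2, 0.0, -0.2]
opening: 0.998
grasp_force: 0.0
```

```bash
python3 - <<'E'
from inhand import *
o=readout.get_obs();c,W=wrist();hand(W,44,dz=-1);print(inpress(o['eef_pos'])*1000);go(*press(-.09,-.001),.046,191)
E
```

```text
width 59.3 heading sides -0.0015 rear -0.0403 rear x -161.6 y at nose -0.2 y rear 0.1 nose x 18.4
[-89.2844965   -1.15286457  94.89349174]
shift [0.7, 0.2, 48.9] rot [-0.0003, 0.0016, -0.0019] | t 23.2 at [ 0.5523 -0.0273  0.0949] yaw -169.11 F [ 0.2  0.3 -0. ] op 1.0
```

Emit:
play_rows(xyz=[[0, 0, 20], [0, 0, 40], [0, 0, 48], [0, 0, 49], [0, 0, 49], [0, 0, 49], [0, 0, 49], [0, 0, 49], [0, 0, 49], [0, 0, 48]], rot=[[0, 0, 0], [0, 0, 0], [0, 0, 0], [0, 0, 0], [0, 0, 0], [0, 0, 0], [0, 0, 0], [0, 0, 0], [0, 0, 0], [0, 0, 0]], grip=[1, 1, 1, 1, 0.6, 0.6, 0.6, 0.6, 0.6, 0.6])

```text
time_s: 24.45
eef_pos: [0.5516, -0.0271, 0.0463]
eef_rot: [0.0, -0.095, 0.995, 0.0]
wrist_force: [-0.2, -0.2, -0.2]
opening: 0.678
grasp_force: 64.1
```

Emit:
play_rows(xyz=[[3, -0.5, -0.5], [10, -0.5, -0.5], [22, -0.5, -0.5], [36, -0.5, -0.5], [52, -0.5, -0.5], [68, -0.5, -0.5], [84, -0.5, -0.5], [100, -0.5, -10], [110, -0.5, -40], [110, -0.5, -70]], rot=[[0, 0, 0], [0, 0, 0], [0, 0, 0], [0, 0, 0], [0, 0, 0], [0, 0, 0], [0, 0, 0], [0, 0, 0], [0, 0, 0], [0, 0, 0]], grip=[0.6, 0.6, 0.6, 0.6, 0.6, 0.6, 0.6, 0.6, 0.6, 0.6])

```text
time_s: 25.7
eef_pos: [0.441, -0.0481, 0.1156]
eef_rot: [-0.002, -0.095, 0.996, 0.001]
wrist_force: [0.0, -0.4, -1.0]
opening: 0.68
grasp_force: 64.3
```

```bash
python3 - <<'E'
from inhand import *
o=readout.get_obs();c,W=wrist();hand(W,o['eef_pos'][2]*1000);print(inpress(o['eef_pos'])*1000,o['wrist_force'])
# rest_out battens
z=W[...,2];m=(abs(z-.035)<.004)&(np.hypot(W[...,0]-.4555,W[...,1]+.269)<.1)
p=W[m];print(len(p),cv2.minAreaRect(np.ascontiguousarray(p[:,:2]*1000,dtype=np.float32)) if len(p) else 0)
a=np.radians(12);x,y=.4555-.018*np.cos(a),-.269-.018*np.sin(a);print(x,y);go(x,y,.115,192)
E
```

```text
width 59.6 heading sides -0.0055 rear -0.0025 rear x -274.8 y at nose -0.2 y rear 0.8 nose x -94.8
[-202.56369788   -0.36692339  115.61834556] [ 0.02844544 -0.40976026 -1.01149098]
1710 ((454.9034423828125, -268.35205078125), (142.44403076171875, 79.4649658203125), 11.883621215820312)
0.4378933431867915 -0.2727424104347197
shift [48.2, -218.5, 4.9] rot [-0.0017, 0.0029, -0.0198] | t 25.75 at [ 0.444  -0.049   0.1197] yaw -169.13 F [3.8 0.2 2.4] op 0.681
```

Emit:
play_rows(xyz=[[3, -15, 0], [10, -45, 0], [18, -85, 0], [27, -125, 0], [36, -165, 0], [44, -200, 0], [48, -215, 0], [48, -218, 0], [48, -218, 0], [48, -218, 0]], rot=[[0, 0, -0.016], [0, 0, -0.016], [0, 0, -0.016], [0, 0, -0.016], [0, 0, -0.016], [0, 0, -0.016], [0, 0, -0.016], [0, 0, -0.016], [0, 0, -0.016], [0, 0, -0.016]], grip=[0.6, 0.6, 0.6, 0.6, 0.6, 0.6, 0.6, 0.6, 0.6, 0.6])

```text
time_s: 27.0
eef_pos: [0.4373, -0.2702, 0.1153]
eef_rot: [-0.001, -0.103, 0.995, 0.001]
wrist_force: [-0.2, 0.0, -0.9]
opening: 0.681
grasp_force: 64.4
```

```bash
python3 -c "
from h import *
go(.4379,-.2725,.0425,192)"
```

```text
shift [-0.2, -2.5, 72.8] rot [0.0015, -0.0009, -0.0022] | t 27.0 at [ 0.4373 -0.2702  0.1153] yaw -168.13 F [-0.2  0.  -0.9] op 0.681
```

Emit:
play_rows(xyz=[[0, -2, 15], [0, -2, 35], [0, -2, 55], [0, -2, 66], [0, -2, 70], [0, -2, 72], [0, -2, 72.6], [0, -2, 72.6], [0, -2, 72.6], [0, -2, 72.6]], rot=[[0, 0, 0], [0, 0, 0], [0, 0, 0], [0, 0, 0], [0, 0, 0], [0, 0, 0], [0, 0, 0], [0, 0, 0], [0, 0, 0], [0, 0, 0]], grip=[0.6, 0.6, 0.6, 0.6, 0.6, 0.6, 0.6, 0.6, 0.6, 0.75])

```text
time_s: 28.25
eef_pos: [0.4378, -0.2736, 0.0432]
eef_rot: [-0.0, -0.103, 0.995, 0.0]
wrist_force: [-0.2, 0.4, -0.1]
opening: 0.754
grasp_force: 0.0
```

Emit:
play_rows(xyz=[[0, 0, 0], [0, 0, 0], [0, 0, 0], [0, 0, -5], [0, 0, -15], [0, 0, -35], [0, 0, -65], [0, 0, -95], [0, 0, -110], [0, 0, -110]], rot=[[0, 0, 0], [0, 0, 0], [0, 0, 0], [0, 0, 0], [0, 0, 0], [0, 0, 0], [0, 0, 0], [0, 0, 0], [0, 0, 0], [0, 0, 0]], grip=[0.85, 1, 1, 1, 1, 1, 1, 1, 1, 1])

```text
time_s: 29.5
eef_pos: [0.4383, -0.274, 0.1542]
eef_rot: [0.0, -0.103, 0.995, -0.001]
wrist_force: [0.9, -0.2, -0.1]
opening: 1.002
grasp_force: 0.0
```

```bash
python3 - <<'E'
from h import *
c=vision.camera('scene');P=world(c);z=P[...,2];save(dict(color=cv2.resize(c['color'][140:300,160:400],(780,520))),'s3.png')
m=(abs(z-.041)<.006)&(np.hypot(P[...,0]-.4555,P[...,1]+.269)<.12)
p=P[cv2.morphologyEx(m.astype(np.uint8),cv2.MORPH_OPEN,np.ones((3,3)))*m>0];print(p.mean(0),cv2.minAreaRect(np.ascontiguousarray(p[:,:2]*1000,dtype=np.float32)),readout.get_obs()['wrist_force'])
E
```

```text
[ 0.4585734  -0.26856455  0.04069417] ((454.58734130859375, -269.4096374511719), (182.84092712402344, 60.39051818847656), 11.979405403137207) [-0.82854757  1.0298833  -0.36660385]
```

View pics/s3.png

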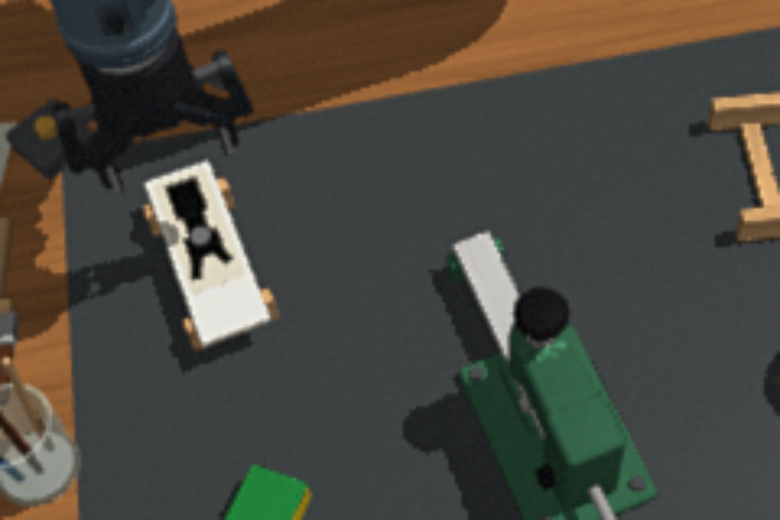

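The print lies face up, centred and square on the rest at (205,255), with the gripper clear of it. The plunger is up at (540,310).

```bash
python3 -c "
from bench import ctrl
print(ctrl.hand_in())"
```

```text
the job is handed in; nothing more can be done
None
```

The print was stamped (plunger bottomed at about 20 N for a second, then released) and laid face up within about 1 mm and 0.2° of square on the empty rest; the job was handed in after 29.5 s, but the hand-in gave no verdict.

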